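Box up a row of core specimens in run order

ROBOT

A 6-joint arm with a two-finger parallel gripper is mounted at the origin on the work surface. World frame = base frame: x ahead of the robot, y to its left, z up, the work surface at z = 0. Lengths are in mm, angles in rad, forces in N, time in s.
With the tool pointing down it reaches from about 400 to 925 mm from the base axis. Payload 12.5 kg.
Tool frame: the origin (TCP) lies at the centre of the arm's flange, where the gripper is bolted on; the fingertips stand 190 mm ahead of it and the grasp point (between the pads) lies 171 mm ahead of it; z points along the fingers, y is the direction in which the jaws open and shut (so a half turn about z gives the same grasp; the last joint's range is limited). The gripper opens to 95 mm and grips with 3 to 60 N. Pads are 20 mm wide; open, the fingers measure 119 mm over their backs; the gripper's body (75 mm by 180 mm) begins 59 mm behind the grasp point.
Start: joints at [-1.406, 0.491, 1.559, -0, 1.092, -0.106], TCP at [167.209, -602.218, 404.761] pointing down, gripper open.
Joint ranges: [-3.1, 3.1], [-0.84, 2.19], [0.05, 2.79], [-1.13, 4.28], [0.06, 2.93], [-2.69, 2.69]. Speed limits (rad/s): [2.22, 2.22, 2.79, 3.14, 3.14, 3.14].

INTERFACE

Orientations are given as [roll, pitch, yaw] about the fixed x, y, z axes, in that order (R = Rz(yaw) Ry(pitch) Rx(roll)).
In Python, from cell import env gives the robot as it stands.
- The arm moves only by the shell command python3 -m pendant 'ROWS'. ROWS is JSON, a list of rows, each an object of numbers: "x", "y", "z": the shift along the tool's x, y, z in units of 150 mm (1.0 is 150 mm); "rx", "ry", "rz": the turn, a rotation vector about the tool's x, y, z in units of 45 degrees (1.0 is 45 degrees); "jaw": the opening, from 0 (shut) to 1 (fully open). In form: [{"x": .., "y": .., "z": .., "rx": .., "ry": .., "rz": .., "jaw": ..}, ...]. A call has 1 to 10 rows; each row is the pose to reach, as a shift and turn from the pose commanded when the call began, along the tool's axes at that moment; what a row does not reach only later rows make up. A row lasts 1/8 s, in which the tool goes at most 62.5 mm and 10.7 degrees, less where a joint would pass 70% of its speed; a pose out of reach is approached as far as the arm can. A call with a number of a shift or a turn outside -1 to 1 is refused whole. A call with a gripper value outside its range is refused whole. The fingers move at their own pace and stop on an object; the grip force is fixed at half the most. Time passes only in rows, so rows that repeat a pose let the fingers close. It gives the time, the measured TCP pose, the force and the opening at its end, in the units of the state.
- env.state(): the state, without advancing time (a new reading comes with each control period).
- env.read_camera(name): name is "scene" or "top"; returns a dict with "img" (420x560x3 uint8, red, green, blue), "fx", "fy", "cx", "cy" (pixels), "D" ([k1, k2, p1, p2, k3] as OpenCV has them; the pictures are not rectified), "rvec" (rotation vector, rad) and "tvec" (3), from world to camera coordinates, as OpenCV has them. Camera axes: x right, y down, z forward; pixel columns grow to the right and rows downward; lengths in mm; the calibration is good to about 2 mm. A picture is of the moment at which its call begins. There is no depth.
- env.job_done(): hands the job in, once; it reports no verdict.
The state is a dict: "t": time; "joints": joint angles; "qvel": joint speeds; "tau": joint torques, N m; "eef_pos": TCP position; "tcp_rot": TCP orientation; "ft_force": force on the tool from outside, world axes, zero at the start; "moment": the same for the moment, N m; "opening": opening from 0.0 (shut) to 1.0 (fully open).
Only numpy, scipy, OpenCV 4.12 (cv2) and the standard library are available. Lean on these libraries where they do the work, as an engineer would, in place of code of your own. Each camera call takes 0.05 s, during which the arm holds its last target.

TASK

Move the four core specimens from the logging rack into the core box, one to each bay, in the same order: the one nearest the rack's orange end goes in the bay nearest the orange wedge, and so on along the row. Lay each one squarely in the middle of its V cradle with the end that has the blue ring still pointing away from the robot, and do not drop any.

Things in the scene. Friction and masses are not known exactly. Their poses are not given: they have to be found in the camera images.
- specimen_gneiss: Loose core specimen, grey with darker bands (banded gneiss): cylinder 38 mm in diameter, 80 mm long, about 245 g, lying in a V saddle of the rack. Origin on its axis at mid-length. Its x axis is the cylinder's axis and points to the end with the blue paint ring, which at the start points away from the robot. It may roll about x: its y and z axes mean nothing.
- specimen_pegmatite: Loose core specimen, salmon pink with two pale bands (pegmatite): cylinder 38 mm in diameter, 84 mm long, about 257 g, lying in a V saddle of the rack. Origin on its axis at mid-length. Its x axis is the cylinder's axis and points to the end with the blue paint ring, which at the start points away from the robot. It may roll about x: its y and z axes mean nothing.
- specimen_amphibolite: Loose core specimen, nearly black, dark green (amphibolite): cylinder 38 mm in diameter, 78 mm long, about 239 g, lying in a V saddle of the rack. Origin on its axis at mid-length. Its x axis is the cylinder's axis and points to the end with the blue paint ring, which at the start points away from the robot. It may roll about x: its y and z axes mean nothing.
- specimen_quartz: Loose core specimen, white (vein quartz): cylinder 38 mm in diameter, 82 mm long, about 251 g, lying in a V saddle of the rack. Origin on its axis at mid-length. Its x axis is the cylinder's axis and points to the end with the blue paint ring, which at the start points away from the robot. It may roll about x: its y and z axes mean nothing.
- rack: Fixed logging rack: aluminium base 90 (x) x 400 (y) mm, 15 mm high, with an ORANGE end plate at y = +197 mm and a grey one at -197 mm, both 39 mm high. Origin: centre of underside; x away from the robot, y along the row to the orange end. Four like V saddles at y = +126, +42, -42, -126 mm, 60 (x) x 32 (y) x 21 mm, hold the specimens, axes along x, 49 mm above the table.
- core_box: Fixed black box, 130 (x) x 400 (y) mm, walls 60 high, 4 thick. Origin: centre of underside; x away from the robot. Four grey V cradles, grooves along x, at x = 0, y = +126, +42, -42, -126 mm: 60 long, 32 wide, tops 25 mm above the table; a specimen's axis lies 38 mm above it. End walls 70 mm from outer bays, no dividers. Lid fixed open, leaning back from the far wall, 165 mm high.
- wedge: Orange plastic wedge, fixed, marks the box's first bay: on the box's floor at its end, at box x = 0, y = +184 or -184 mm (which end varies); the bay nearest to it is 58 mm away. 70 (x) x 22 (y) mm, rising from 4 to 14 mm away from the robot. A flat white spacer lies at the other end. Origin: centre of underside; axes as the box's.
- saddle_gneiss: The rack's fixed V saddle on which the gneiss specimen lies at the start, so it keeps that specimen's place in the row (that of the quartz is the one left over). Origin: centre of its foot, on the rack's base, 15 mm above the table; axes as the rack's.
- saddle_pegmatite: The rack's fixed V saddle on which the pegmatite specimen lies at the start, so it keeps that specimen's place in the row (that of the quartz is the one left over). Origin: centre of its foot, on the rack's base, 15 mm above the table; axes as the rack's.
- saddle_amphibolite: The rack's fixed V saddle on which the amphibolite specimen lies at the start, so it keeps that specimen's place in the row (that of the quartz is the one left over). Origin: centre of its foot, on the rack's base, 15 mm above the table; axes as the rack's.

How it is judged (in metres and radians):
At the end, for the whole second after the job is handed in: Each specimen lies in a V cradle of the box, within 10 mm of the bay's centre along the row, 15 mm along the groove and 0.12 rad of its direction, ringed end away from the robot; counted from the wedge they are in the rack's order from its orange end; released and at rest (x of specimen_gneiss in the frame of core_box between -0.015 and 0.015 m and z of specimen_gneiss in the frame of core_box between 0.033 and 0.045 m and angle between the x axis of each of specimen_gneiss, specimen_pegmatite, specimen_amphibolite, specimen_quartz and the x axis of core_box, either way round below 0.12 rad and x of rack in the frame of specimen_gneiss below -0.03 m and linear speed of each of specimen_gneiss, specimen_pegmatite, specimen_amphibolite, specimen_quartz below 0.02 m/s and angular speed of each of specimen_gneiss, specimen_pegmatite, specimen_amphibolite, specimen_quartz below 0.3 rad/s and x of specimen_pegmatite in the frame of core_box between -0.015 and 0.015 m and z of specimen_pegmatite in the frame of core_box between 0.033 and 0.045 m and x of rack in the frame of specimen_pegmatite below -0.03 m and x of specimen_amphibolite in the frame of core_box between -0.015 and 0.015 m and z of specimen_amphibolite in the frame of core_box between 0.033 and 0.045 m and x of rack in the frame of specimen_amphibolite below -0.03 m and x of specimen_quartz in the frame of core_box between -0.015 and 0.015 m and z of specimen_quartz in the frame of core_box between 0.033 and 0.045 m and x of rack in the frame of specimen_quartz below -0.03 m and ((y of saddle_gneiss in the frame of rack between 0.084 and 0.168 m and horizontal distance between specimen_gneiss and wedge between 0.048 and 0.068 m) or (y of saddle_gneiss in the frame of rack between 0 and 0.084 m and horizontal distance between specimen_gneiss and wedge between 0.132 and 0.152 m) or (y of saddle_gneiss in the frame of rack between -0.084 and 0 m and horizontal distance between specimen_gneiss and wedge between 0.216 and 0.236 m) or (y of saddle_gneiss in the frame of rack between -0.168 and -0.084 m and horizontal distance between specimen_gneiss and wedge between 0.3 and 0.32 m)) and ((y of saddle_pegmatite in the frame of rack between 0.084 and 0.168 m and horizontal distance between specimen_pegmatite and wedge between 0.048 and 0.068 m) or (y of saddle_pegmatite in the frame of rack between 0 and 0.084 m and horizontal distance between specimen_pegmatite and wedge between 0.132 and 0.152 m) or (y of saddle_pegmatite in the frame of rack between -0.084 and 0 m and horizontal distance between specimen_pegmatite and wedge between 0.216 and 0.236 m) or (y of saddle_pegmatite in the frame of rack between -0.168 and -0.084 m and horizontal distance between specimen_pegmatite and wedge between 0.3 and 0.32 m)) and ((y of saddle_amphibolite in the frame of rack between 0.084 and 0.168 m and horizontal distance between specimen_amphibolite and wedge between 0.048 and 0.068 m) or (y of saddle_amphibolite in the frame of rack between 0 and 0.084 m and horizontal distance between specimen_amphibolite and wedge between 0.132 and 0.152 m) or (y of saddle_amphibolite in the frame of rack between -0.084 and 0 m and horizontal distance between specimen_amphibolite and wedge between 0.216 and 0.236 m) or (y of saddle_amphibolite in the frame of rack between -0.168 and -0.084 m and horizontal distance between specimen_amphibolite and wedge between 0.3 and 0.32 m)) and (horizontal distance between specimen_quartz and wedge between 0.048 and 0.068 m or horizontal distance between specimen_quartz and wedge between 0.132 and 0.152 m or horizontal distance between specimen_quartz and wedge between 0.216 and 0.236 m or horizontal distance between specimen_quartz and wedge between 0.3 and 0.32 m)); the robot touches nothing.
It fails at once if a specimen is dropped: it falls off its saddle or cradle, down to the table or the box's floor (its centre below 27 mm) (height (world z) of any of specimen_gneiss, specimen_pegmatite, specimen_amphibolite, specimen_quartz below 0.027 m).
It also fails if it takes over 88 s, if anything falls off the work surface, if the arm or the gripper's body presses on something with over 40 N, if the wrist force passes 120 N, or if a joint passes its speed limit or range.

## Working session

There is one attempt and no reset: what is moved stays moved. The work goes in short steps, Python scripts to look and compute and a shell command to move; the robot and the scene stay as the last step left them, time stands still between calls to the robot, and variables do not carry over. Pictures are saved under pics/ and viewed, and the job is handed in when it is done.

```bash
mkdir -p pics; ls; cat > h.py <<'E'
from cell import env
import numpy as np, cv2
def cam(n):
    c=env.read_camera(n); 
    c['K']=np.array([[c['fx'],0,c['cx']],[0,c['fy'],c['cy']],[0,0,1.]]);c['D']=np.array(c['D'],float)
    c['R']=cv2.Rodrigues(np.array(c['rvec'],float))[0];c['t']=np.array(c['tvec'],float).ravel();return c
def save(c,f): cv2.imwrite('pics/'+f,c['img'][:,:,::-1])
def ray(c,uv,z):
    p=cv2.undistortPoints(np.array(uv,float).reshape(-1,1,2),c['K'],c['D']).reshape(-1,2)
    d=np.c_[p,np.ones(len(p))]@c['R']; o=-c['R'].T@c['t']
    return o+d*((z-o[2])/d[:,2])[:,None]
def proj(c,P): return cv2.projectPoints(np.array(P,float).reshape(-1,1,3),c['R'],c['t'],c['K'],c['D'])[0].reshape(-1,2)
E
python3 - <<'E'
from h import *
for n in('scene','top'):
    c=cam(n);save(c,n+'0.png');print(n,-c['R'].T@c['t'],c['R'][2])
print(env.state())
E
```

```text
pics
scene [ 900.75846976 -560.05470848  559.39799085] [-0.42478825  0.67259588 -0.60594532]
top [478.24832989 -10.6419841  988.57464985] [ 5.99941821e-02 -9.44407742e-05 -9.98198722e-01]
{'t': 0.1, 'joints': array([-1.40558882e+00,  4.91481703e-01,  1.55938580e+00, -4.51210884e-05,
        1.09173174e+00, -1.05643219e-01]), 'qvel': array([ 8.29248140e-04, -2.03721921e-03, -2.48032170e-03, -3.73604574e-05,
       -2.02043248e-03, -1.02482577e-03]), 'tau': array([ 4.01922254e-03, -6.13622546e+01, -2.58604950e+01,  6.94710924e-02,
        4.70134697e-02, -5.44349155e-05]), 'eef_pos': array([ 167.20686703, -602.18467212,  404.23194988]), 'tcp_rot': array([-3.14058746e+00, -6.63440856e-05,  2.70871511e-01]), 'ft_force': array([0.61617858, 0.76991363, 0.60461389]), 'moment': array([-0.02352605, -0.04133545, -0.001243  ]), 'opening': 0.9988135381728649}
```

View pics/scene0.png

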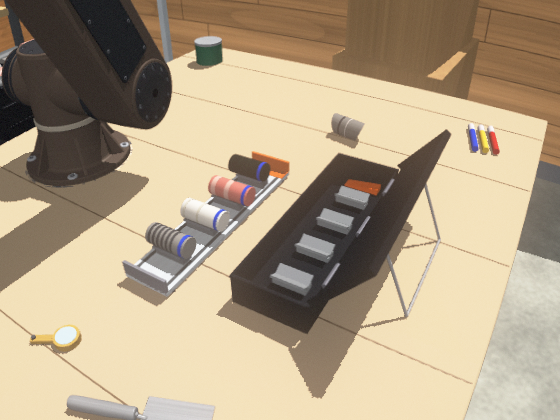

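View pics/top0.png

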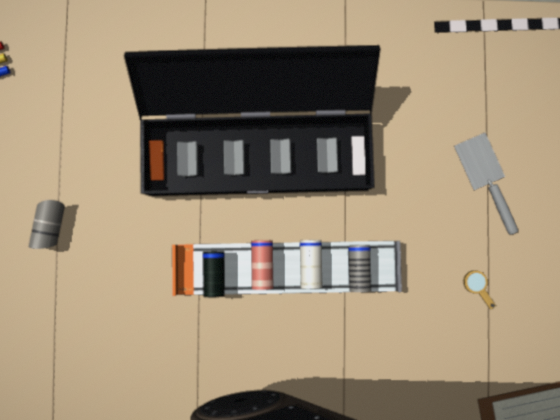

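The top view shows the rack at about rows 240–295 with its orange plate on the left (+y, col 180). The order from there is amphibolite, pegmatite, quartz, gneiss. The wedge is also on the left, at about (157,160). I'll enlarge both areas to measure.

```bash
python3 - <<'E'
from h import *
c=cam('top');np.savez('top0.npz',**{k:v for k,v in c.items()})
i=c['img'][:,:,::-1]
cv2.imwrite('pics/rackz.png',cv2.resize(i[230:305,165:410],(784,240),interpolation=cv2.INTER_CUBIC))
cv2.imwrite('pics/boxz.png',cv2.resize(i[105:200,135:380],(784,304),interpolation=cv2.INTER_CUBIC))
E
```

```text
(no output)
```

View pics/rackz.png

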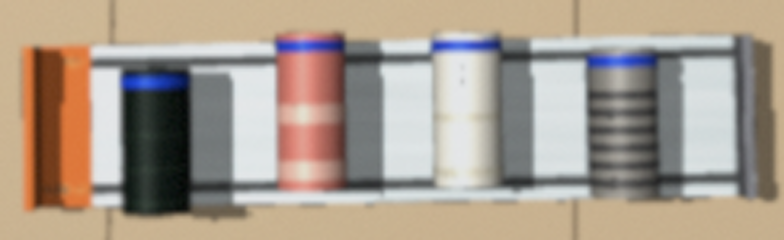

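View pics/boxz.png

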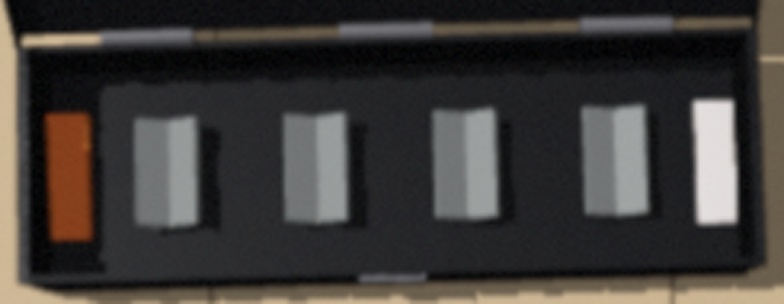

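```bash
python3 - <<'E'
from h import *
c=cam('top');i=c['img'].astype(int)
r,g,b=i[...,0],i[...,1],i[...,2]
def z(u,v,ou,ov): return (ou+(u+.5)/3.2-.5,ov+(v+.5)/3.2-.5)
S=dict(amph=(122,188,71,213,78),peg=(277,345,34,190,84),qtz=(433,501,34,188,82),gne=(589,657,53,198,80))
for n,(l,rr,t,bt,L) in S.items():
    m=(l+rr)/2
    P=ray(c,[z(l,(t+bt)/2,165,230),z(rr,(t+bt)/2,165,230),z(m,t,165,230),z(m,bt,165,230)],55)
    Q=ray(c,[z(m,t,165,230),z(m,bt,165,230)],49)
    print(n,'y edges',P[:2,1].round(1),'yc',P[:2,1].mean().round(1),'x ends z55',P[2:,0].round(1),'len',P[2,0]-P[3,0],L,'z49',Q[:,0].round(1))
def comps(m,mn):
    n,lab,st,ce=cv2.connectedComponentsWithStats(m.astype(np.uint8))
    return [(k,lab==k,st[k],ce[k]) for k in range(1,n) if st[k][4]>=mn]
print('blue')
for k,m,st,ce in comps((b>r+60)&(b>g+60)&(np.arange(420)[:,None]>230)&(np.arange(420)[:,None]<300),8):
    print(ce,ray(c,[ce],68)[0].round(1))
print('cradle')
box=np.zeros((420,560),bool);box[130:185,168:345]=1
for k,m,st,ce in comps((i.min(2)>85)&box,100):
    rc=cv2.minAreaRect(np.argwhere(m)[:,::-1].astype(np.float32)); print(ce,rc,ray(c,[rc[0],ce],22).round(1).tolist())
for nm,m,zz in(('wedge',(r>g+50)&(r>b+50)&(np.arange(420)[:,None]<190),9),('spacer',(i.min(2)>150)&(np.arange(560)[None]>345)&(np.arange(560)[None]<368)&(np.arange(420)[:,None]>125)&(np.arange(420)[:,None]<185),8)):
    for k,mm,st,ce in comps(m,60): print(nm,ce,st,ray(c,[ce],zz).round(1))
# rack end plates / box rim
p=[z(24,47,165,230),z(34,209,165,230)];print('orange outer',ray(c,p,39).round(1).tolist())
q=[z(752,36,165,230),z(754,196,165,230)];print('grey outer',ray(c,q,39).round(1).tolist())
q=[z(20,40,135,105),z(20,282,135,105),z(762,262,135,105),z(752,25,135,105)];print('box rim',ray(c,q,60).round(1).tolist())
E
```

```text
amph y edges [114.4  79. ] yc 96.7 x ends z55 [464.7 389. ] len 75.71918945334045 78 z49 [464.7 388.4]
peg y edges [31.6 -4.8] yc 13.4 x ends z55 [485.5 402.3] len 83.23964169983611 84 z49 [485.6 401.8]
qtz y edges [-51.9 -88.3] yc -70.1 x ends z55 [486.5 404.3] len 82.20266743328324 82 z49 [486.5 403.8]
gne y edges [-135.5 -172.1] yc -153.8 x ends z55 [477.2 399.7] len 77.45090014656074 80 z49 [477.2 399.2]
blue
[260.25925926 243.92592593] [479.3  16.2  68. ]
[309.09090909 243.94545455] [480.1 -66.4  68. ]
[358.15714286 248.58571429] [ 473.2 -149.6   68. ]
[211.73076923 255.23076923] [459.2  98.   68. ]
cradle
[280.21263482 156.02619414] ((280.1697998046875, 156.09434509277344), (33.98113250732422, 19.38923454284668), 88.09085083007812) [[637.0, -16.1, 22.0], [637.1, -16.2, 22.0]]
[326.94832827 154.73708207] ((326.7799072265625, 154.7174835205078), (33.30443572998047, 19.732877731323242), 87.61405944824219) [[640.5, -99.8, 22.0], [640.5, -100.1, 22.0]]
[186.52424242 158.29242424] ((186.5, 158.0), (34.0, 19.0), 90.0) [[631.8, 152.1, 22.0], [631.3, 152.1, 22.0]]
[233.28153846 157.15076923] ((233.5, 157.0), (34.0, 19.0), 90.0) [[634.4, 67.6, 22.0], [634.2, 68.0, 22.0]]
wedge [156.17113402 159.64948454] [150 141  13  39 485] [[630.3 209.8   9. ]]
spacer [358.10180995 155.33936652] [352 137  13  38 442] [[ 642.5 -158.3    8. ]]
orange outer [[476.7, 171.1, 39.0], [388.7, 163.9, 39.0]]
grey outer [[487.2, -226.9, 39.0], [400.0, -228.1, 39.0]]
box rim [[696.8, 227.2, 60.0], [564.6, 223.2, 60.0], [579.9, -175.8, 60.0], [709.3, -170.6, 60.0]]
```

The rack has a yaw of about 0.028 and the box about 0.034. The order runs the same way in both. I'll write a helper that computes the shift.

```bash
cat > d.py <<'E'
import sys
from h import *
from scipy.spatial.transform import Rotation as Ro
# usage: d.py x y zgrasp yaw
x,y,z,yaw=map(float,sys.argv[1:5]); s=env.state()
R=Ro.from_euler('xyz',s['tcp_rot']); T=Ro.from_euler('xyz',[np.pi,0,yaw])
d=R.inv().apply(np.array([x,y,z+171])-s['eef_pos'])/150; r=(R.inv()*T).as_rotvec()/(np.pi/4)
print('t',round(s['t'],2),'pos',s['eef_pos'].round(1),'rot',s['tcp_rot'].round(3),'F',s['ft_force'].round(1),'op',round(s['opening'],3));print('shift',d.round(3),'turn',r.round(3))
E
python3 d.py 438.5 -153.8 130 0.031
```

```text
t 0.2 pos [ 167.2 -602.2  404.4] rot [-3.141 -0.     0.271] F [ 0.2  0.6 -0.3] op 1.002
shift [ 2.542 -2.396  0.691] turn [-0.001  0.     0.305]
```

```bash
python3 -m pendant '[{"x":0.1,"y":-0.1,"z":0,"jaw":0.65},{"x":0.3,"y":-0.3,"z":0,"jaw":0.65},{"x":0.55,"y":-0.53,"z":0,"jaw":0.65},{"x":0.8,"y":-0.77,"z":0,"jaw":0.65},{"x":1,"y":-0.95,"z":0,"jaw":0.65}]'
python3 -m pendant '[{"x":0.25,"y":-0.24,"z":0.05,"jaw":0.65},{"x":0.5,"y":-0.48,"z":0.1,"jaw":0.65},{"x":0.75,"y":-0.72,"z":0.15,"jaw":0.65},{"x":1,"y":-0.95,"z":0.2,"jaw":0.65}]'
python3 d.py 438.5 -153.8 130 0.031
```

```text
t 0.2 pos [ 167.2 -602.2  404.4] rot [-3.141 -0.     0.271] F [ 0.2  0.6 -0.3] op 1.002
shift [ 2.542 -2.396  0.691] turn [-0.001  0.     0.305]invalid input
invalid input
```

```bash
python3 -m pendant '[{"x":0.1,"y":-0.1,"z":0,"rx":0,"ry":0,"rz":0,"jaw":0.65},{"x":0.3,"y":-0.3,"z":0,"rx":0,"ry":0,"rz":0,"jaw":0.65},{"x":0.55,"y":-0.53,"z":0,"rx":0,"ry":0,"rz":0,"jaw":0.65},{"x":0.8,"y":-0.77,"z":0,"rx":0,"ry":0,"rz":0,"jaw":0.65},{"x":1,"y":-0.95,"z":0,"rx":0,"ry":0,"rz":0,"jaw":0.65}]'
python3 d.py 438.5 -153.8 130 0.031
```

```text
t: 0.82
eef_pos: [274.3, -423.1, 404.8]
tcp_rot: [-3.141, -0.0, 0.271]
ft_force: [0.5, -0.6, 0.3]
opening: 0.652
t 0.82 pos [ 274.3 -423.1  404.8] rot [-3.141 -0.     0.271] F [ 0.5 -0.6  0.3] op 0.652
shift [ 1.535 -1.436  0.692] turn [-0.    -0.     0.306]
```

```bash
python3 -m pendant '[{"x":0.2,"y":-0.19,"z":0,"rx":0,"ry":0,"rz":0,"jaw":0.65},{"x":0.45,"y":-0.42,"z":0.1,"rx":0,"ry":0,"rz":0,"jaw":0.65},{"x":0.7,"y":-0.65,"z":0.2,"rx":0,"ry":0,"rz":0,"jaw":0.65},{"x":0.9,"y":-0.85,"z":0.3,"rx":0,"ry":0,"rz":0,"jaw":0.65}]'
python3 -m pendant '[{"x":0.2,"y":-0.2,"z":0.1,"rx":0,"ry":0,"rz":0.1,"jaw":0.65},{"x":0.42,"y":-0.4,"z":0.25,"rx":0,"ry":0,"rz":0.2,"jaw":0.65},{"x":0.58,"y":-0.54,"z":0.36,"rx":0,"ry":0,"rz":0.28,"jaw":0.65},{"x":0.635,"y":-0.586,"z":0.39,"rx":0,"ry":0,"rz":0.306,"jaw":0.65},{"x":0.635,"y":-0.586,"z":0.39,"rx":0,"ry":0,"rz":0.306,"jaw":0.65}]'
python3 d.py 438.5 -153.8 50 0.031
```

```text
t: 1.32
eef_pos: [370.2, -264.3, 359.4]
tcp_rot: [3.141, -0.0, 0.271]
ft_force: [1.5, -0.4, -0.3]
opening: 0.652
t: 1.95
eef_pos: [438.1, -155.1, 300.9]
tcp_rot: [-3.141, 0.001, 0.032]
ft_force: [-0.6, -0.0, -0.0]
opening: 0.649
t 1.95 pos [ 438.1 -155.1  300.9] rot [-3.141e+00  1.000e-03  3.200e-02] F [-0.6 -0.  -0. ] op 0.649
shift [ 0.003 -0.008  0.533] turn [-0.     0.001  0.001]
```

```bash
python3 - <<'E'
from h import *
c=cam('scene');i=c['img'][60:330,60:420,::-1]
cv2.imwrite('pics/s1.png',cv2.resize(i,(800,600)))
P=[[438.5,-153.8,49],[438.5,-153.8,68],[426.8,96.7,49],[631.5,152.1,25],[640.5,-100,25],[443.9,13.4,68],[445.4,-70.1,68]]
i=c['img'][:,:,::-1].copy()
for u,v in proj(c,P): cv2.circle(i,(int(round(u)),int(round(v))),2,(0,255,0),-1)
cv2.imwrite('pics/s1b.png',cv2.resize(i[60:330,60:420],(800,600)))
E
```

```text
(no output)
```

View pics/s1b.png

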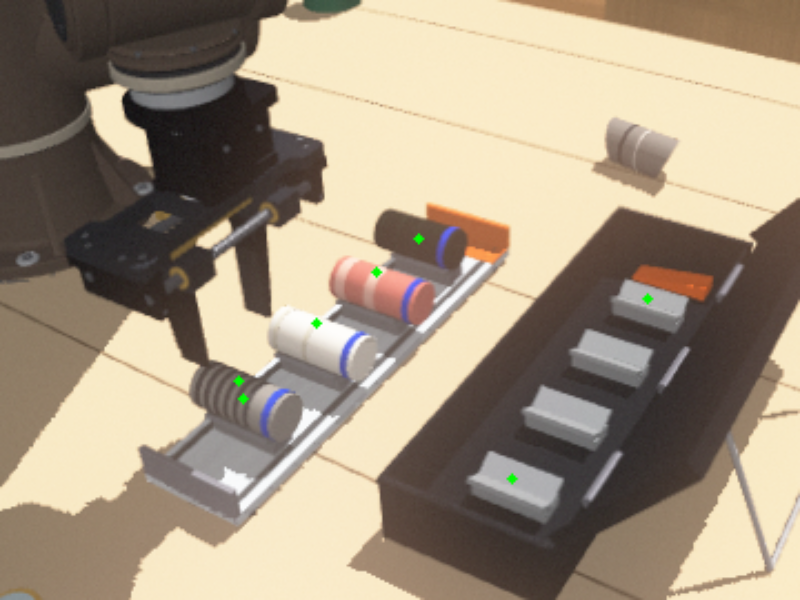

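The enlarged scene view agrees with the top-view measurements. The projected points fall mid-length on the gneiss at about (240,390) and on the cradles at about (512,479) and (648,299). The jaws straddle the row, so I'll descend and grip.

```bash
python3 -m pendant '[{"x":0.003,"y":-0.008,"z":0.12,"rx":0,"ry":0,"rz":0,"jaw":0.65},{"x":0.003,"y":-0.008,"z":0.28,"rx":0,"ry":0,"rz":0,"jaw":0.65},{"x":0.003,"y":-0.008,"z":0.42,"rx":0,"ry":0,"rz":0,"jaw":0.65},{"x":0.003,"y":-0.008,"z":0.5,"rx":0,"ry":0,"rz":0,"jaw":0.65},{"x":0.003,"y":-0.008,"z":0.54,"rx":0,"ry":0,"rz":0,"jaw":0.65},{"x":0.003,"y":-0.008,"z":0.54,"rx":0,"ry":0,"rz":0,"jaw":0.5},{"x":0.003,"y":-0.008,"z":0.54,"rx":0,"ry":0,"rz":0,"jaw":0.43},{"x":0.003,"y":-0.008,"z":0.54,"rx":0,"ry":0,"rz":0,"jaw":0.3},{"x":0.003,"y":-0.008,"z":0.54,"rx":0,"ry":0,"rz":0,"jaw":0.3},{"x":0.003,"y":-0.008,"z":0.54,"rx":0,"ry":0,"rz":0,"jaw":0.3}]'
python3 d.py 438.5 -153.8 130 0.031
```

```text
t: 3.25
eef_pos: [438.1, -152.6, 221.1]
tcp_rot: [-3.139, 0.0, 0.03]
ft_force: [5.3, 24.0, 13.6]
opening: 0.395
t 3.25 pos [ 438.1 -152.6  221.1] rot [-3.139  0.     0.03 ] F [ 5.3 24.  13.6] op 0.395
shift [ 0.002  0.007 -0.533] turn [-0.003  0.001 -0.002]
```

```bash
python3 -m pendant '[{"x":0,"y":-0.008,"z":-0.03,"rx":0,"ry":0,"rz":0,"jaw":0.3},{"x":0,"y":-0.008,"z":-0.1,"rx":0,"ry":0,"rz":0,"jaw":0.3},{"x":0,"y":-0.008,"z":-0.25,"rx":0,"ry":0,"rz":0,"jaw":0.3},{"x":0,"y":-0.008,"z":-0.42,"rx":0,"ry":0,"rz":0,"jaw":0.3},{"x":0,"y":-0.008,"z":-0.55,"rx":0,"ry":0,"rz":0,"jaw":0.3},{"x":0,"y":-0.008,"z":-0.6,"rx":0,"ry":0,"rz":0,"jaw":0.3}]'
python3 d.py 640.5 -100 140 0.034
python3 - <<'E'
from h import *
c=cam('scene');i=c['img'][60:330,60:420,::-1]
cv2.imwrite('pics/s2.png',cv2.resize(i,(800,600)))
E
```

```text
t: 4.0
eef_pos: [438.1, -153.4, 311.6]
tcp_rot: [3.14, -0.002, 0.03]
ft_force: [1.1, -0.2, -2.2]
opening: 0.389
t 4.0 pos [ 438.1 -153.4  311.6] rot [ 3.14e+00 -2.00e-03  3.00e-02] F [ 1.1 -0.2 -2.2] op 0.389
shift [ 1.359 -0.315  0.006] turn [ 0.002 -0.002 -0.005]
```

View pics/s2.png

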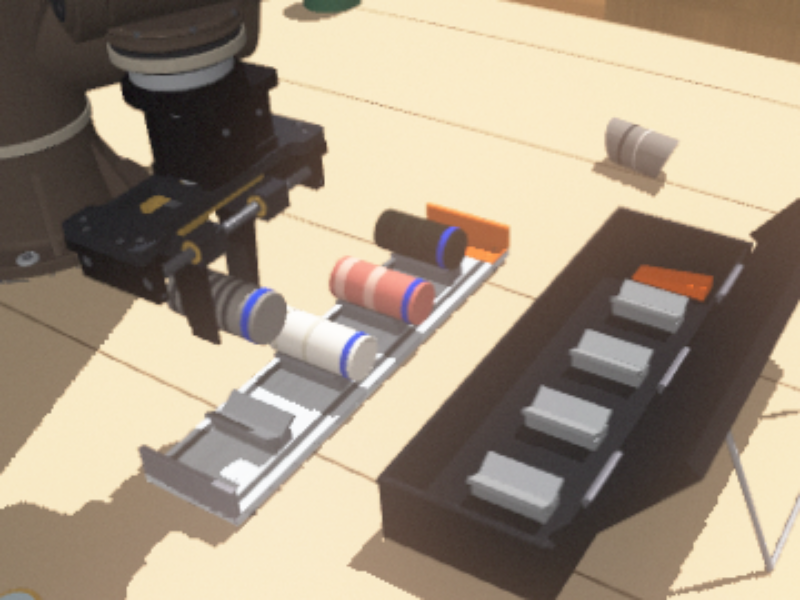

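The gneiss is held level in the jaws at about (230,305), with the ring facing away from the robot. Next is the box's far bay.

```bash
python3 -m pendant '[{"x":0.05,"y":-0.01,"z":0,"rx":0,"ry":0,"rz":0,"jaw":0.3},{"x":0.2,"y":-0.05,"z":0,"rx":0,"ry":0,"rz":0,"jaw":0.3},{"x":0.4,"y":-0.1,"z":0,"rx":0,"ry":0,"rz":0,"jaw":0.3},{"x":0.6,"y":-0.14,"z":0,"rx":0,"ry":0,"rz":0,"jaw":0.3},{"x":0.8,"y":-0.19,"z":0,"rx":0,"ry":0,"rz":0,"jaw":0.3}]'
python3 -m pendant '[{"x":0.2,"y":-0.05,"z":0,"rx":0,"ry":0,"rz":0,"jaw":0.3},{"x":0.4,"y":-0.09,"z":0,"rx":0,"ry":0,"rz":0,"jaw":0.3},{"x":0.52,"y":-0.12,"z":0,"rx":0,"ry":0,"rz":-0.005,"jaw":0.3},{"x":0.558,"y":-0.125,"z":0,"rx":0,"ry":0,"rz":-0.005,"jaw":0.3},{"x":0.558,"y":-0.125,"z":0,"rx":0,"ry":0,"rz":-0.005,"jaw":0.3}]'
python3 d.py 640.5 -100 38 0.034
```

```text
t: 4.68
eef_pos: [558.6, -120.7, 309.0]
tcp_rot: [-3.141, 0.001, 0.03]
ft_force: [-0.5, 0.7, -2.3]
opening: 0.394
t: 5.3
eef_pos: [640.3, -99.8, 309.3]
tcp_rot: [-3.141, 0.001, 0.034]
ft_force: [0.2, 1.2, -2.0]
opening: 0.397
t 5.3 pos [640.3 -99.8 309.3] rot [-3.141e+00  1.000e-03  3.400e-02] F [ 0.2  1.2 -2. ] op 0.397
shift [0.002 0.002 0.669] turn [-0.     0.002  0.001]
```

```bash
python3 -m pendant '[{"x":0,"y":0,"z":0.1,"rx":0,"ry":0,"rz":0,"jaw":0.3},{"x":0,"y":0,"z":0.28,"rx":0,"ry":0,"rz":0,"jaw":0.3},{"x":0,"y":0,"z":0.46,"rx":0,"ry":0,"rz":0,"jaw":0.3},{"x":0,"y":0,"z":0.58,"rx":0,"ry":0,"rz":0,"jaw":0.3},{"x":0,"y":0,"z":0.63,"rx":0,"ry":0,"rz":0,"jaw":0.3},{"x":0,"y":0,"z":0.645,"rx":0,"ry":0,"rz":0,"jaw":0.3},{"x":0,"y":0,"z":0.655,"rx":0,"ry":0,"rz":0,"jaw":0.3},{"x":0,"y":0,"z":0.66,"rx":0,"ry":0,"rz":0,"jaw":0.3},{"x":0,"y":0,"z":0.66,"rx":0,"ry":0,"rz":0,"jaw":0.3}]'
python3 d.py 640.5 -100 38 0.034
python3 - <<'E'
from h import *
c=cam('scene');i=c['img'][130:330,180:420,::-1]
cv2.imwrite('pics/s3.png',cv2.resize(i,(720,600)))
E
```

```text
t: 6.42
eef_pos: [640.5, -99.2, 213.2]
tcp_rot: [-3.141, -0.002, 0.034]
ft_force: [-3.6, 5.8, 10.1]
opening: 0.398
t 6.42 pos [640.5 -99.2 213.2] rot [-3.141e+00 -2.000e-03  3.400e-02] F [-3.6  5.8 10.1] op 0.398
shift [-0.     0.005  0.028] turn [-0.    -0.002  0.001]
```

View pics/s3.png

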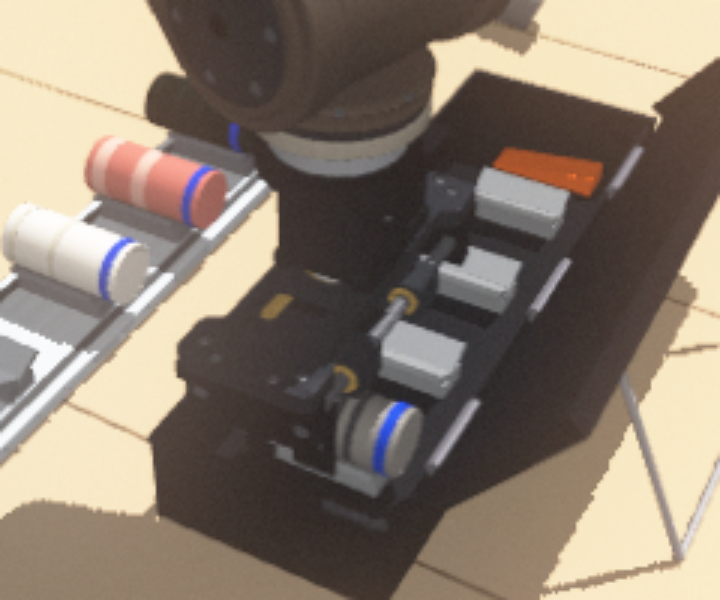

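Contact came about 3 mm early with a +y side force, so the groove's centre lies slightly towards +y. I'll shift that way while settling.

```bash
python3 -m pendant '[{"x":0,"y":-0.007,"z":0,"rx":0,"ry":0,"rz":0,"jaw":0.3},{"x":0,"y":-0.014,"z":0.005,"rx":0,"ry":0,"rz":0,"jaw":0.3},{"x":0,"y":-0.014,"z":0.005,"rx":0,"ry":0,"rz":0,"jaw":0.3}]'
```

```text
t: 6.85
eef_pos: [640.4, -97.8, 210.5]
tcp_rot: [3.141, -0.0, 0.035]
ft_force: [-0.3, -0.0, -2.5]
opening: 0.395
```

```bash
python3 -m pendant '[{"x":0,"y":0,"z":0.005,"rx":0,"ry":0,"rz":0,"jaw":0.3},{"x":0,"y":0,"z":0.009,"rx":0,"ry":0,"rz":0,"jaw":0.3},{"x":0,"y":0,"z":0.009,"rx":0,"ry":0,"rz":0,"jaw":0.3}]'
```

```text
t: 7.22
eef_pos: [640.4, -97.8, 210.3]
tcp_rot: [3.141, -0.001, 0.034]
ft_force: [-3.8, 0.8, 11.7]
opening: 0.394
```

```bash
python3 -m pendant '[{"x":0,"y":0,"z":0,"rx":0,"ry":0,"rz":0,"jaw":0.42},{"x":0,"y":0,"z":0,"rx":0,"ry":0,"rz":0,"jaw":0.5},{"x":0,"y":0,"z":0,"rx":0,"ry":0,"rz":0,"jaw":0.65},{"x":0,"y":0,"z":0,"rx":0,"ry":0,"rz":0,"jaw":0.65},{"x":0,"y":0,"z":-0.1,"rx":0,"ry":0,"rz":0,"jaw":0.65},{"x":0,"y":0,"z":-0.3,"rx":0,"ry":0,"rz":0,"jaw":0.65},{"x":0,"y":0,"z":-0.55,"rx":0,"ry":0,"rz":0,"jaw":0.65},{"x":0,"y":0,"z":-0.65,"rx":0,"ry":0,"rz":0,"jaw":0.65}]'
python3 d.py 445.4 -69 130 0.03
python3 - <<'E'
from h import *
c=cam('scene');i=c['img'][130:330,180:420,::-1]
cv2.imwrite('pics/s4.png',cv2.resize(i,(720,600)))
E
```

```text
t: 8.22
eef_pos: [640.4, -97.7, 309.6]
tcp_rot: [3.141, -0.004, 0.034]
ft_force: [0.1, -0.2, -0.7]
opening: 0.653
t 8.22 pos [640.4 -97.7 309.6] rot [ 3.141 -0.004  0.034] F [ 0.1 -0.2 -0.7] op 0.653
shift [-1.293 -0.236  0.052] turn [ 0.001 -0.004  0.006]
```

View pics/s4.png

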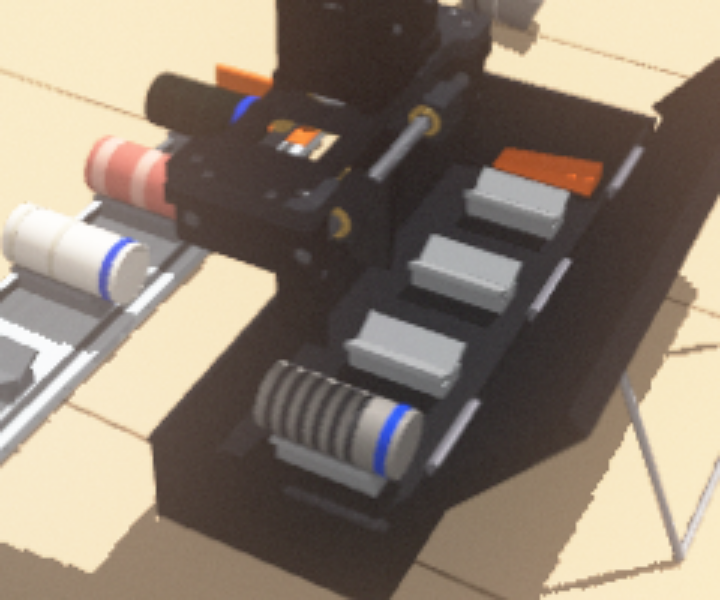

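The gneiss lies square in the last cradle, at about (340,430), ring away. Next is the quartz.

```bash
python3 -m pendant '[{"x":-0.1,"y":-0.02,"z":0,"rx":0,"ry":0,"rz":0,"jaw":0.65},{"x":-0.35,"y":-0.06,"z":0,"rx":0,"ry":0,"rz":0,"jaw":0.65},{"x":-0.65,"y":-0.12,"z":0,"rx":0,"ry":0,"rz":0,"jaw":0.65},{"x":-0.9,"y":-0.16,"z":0,"rx":0,"ry":0,"rz":0,"jaw":0.65}]'
python3 -m pendant '[{"x":-0.2,"y":-0.04,"z":0,"rx":0,"ry":0,"rz":0,"jaw":0.65},{"x":-0.34,"y":-0.06,"z":0.02,"rx":0,"ry":0,"rz":0,"jaw":0.65},{"x":-0.393,"y":-0.076,"z":0.05,"rx":0,"ry":0,"rz":0,"jaw":0.65},{"x":-0.393,"y":-0.076,"z":0.05,"rx":0,"ry":0,"rz":0,"jaw":0.65}]'
python3 d.py 445.4 -69 49 0.03
```

```text
t: 8.78
eef_pos: [502.8, -78.0, 305.9]
tcp_rot: [-3.141, 0.001, 0.035]
ft_force: [-0.1, -0.3, 0.5]
opening: 0.652
t: 9.28
eef_pos: [445.4, -69.0, 298.7]
tcp_rot: [-3.141, 0.001, 0.034]
ft_force: [1.0, 1.2, -0.2]
opening: 0.647
t 9.28 pos [445.4 -69.  298.7] rot [-3.141e+00  1.000e-03  3.400e-02] F [ 1.   1.2 -0.2] op 0.647
shift [0.    0.    0.525] turn [-0.     0.001  0.006]
```

```bash
python3 -m pendant '[{"x":0,"y":0,"z":0.12,"rx":0,"ry":0,"rz":0.006,"jaw":0.65},{"x":0,"y":0,"z":0.28,"rx":0,"ry":0,"rz":0.006,"jaw":0.65},{"x":0,"y":0,"z":0.42,"rx":0,"ry":0,"rz":0.006,"jaw":0.65},{"x":0,"y":0,"z":0.5,"rx":0,"ry":0,"rz":0.006,"jaw":0.65},{"x":0,"y":0,"z":0.525,"rx":0,"ry":0,"rz":0.006,"jaw":0.55},{"x":0,"y":0,"z":0.525,"rx":0,"ry":0,"rz":0.006,"jaw":0.45},{"x":0,"y":0,"z":0.525,"rx":0,"ry":0,"rz":0.006,"jaw":0.41},{"x":0,"y":0,"z":0.525,"rx":0,"ry":0,"rz":0.006,"jaw":0.3},{"x":0,"y":0,"z":0.525,"rx":0,"ry":0,"rz":0.006,"jaw":0.3},{"x":0,"y":0,"z":0.525,"rx":0,"ry":0,"rz":0.006,"jaw":0.3}]'
```

```text
t: 10.52
eef_pos: [445.3, -68.0, 221.2]
tcp_rot: [-3.141, -0.001, 0.029]
ft_force: [4.0, 16.5, 6.6]
opening: 0.398
```

```bash
python3 -m pendant '[{"x":0,"y":-0.012,"z":-0.03,"rx":0,"ry":0,"rz":0,"jaw":0.3},{"x":0,"y":-0.012,"z":-0.1,"rx":0,"ry":0,"rz":0,"jaw":0.3},{"x":0,"y":-0.012,"z":-0.25,"rx":0,"ry":0,"rz":0,"jaw":0.3},{"x":0,"y":-0.012,"z":-0.42,"rx":0,"ry":0,"rz":0,"jaw":0.3},{"x":0,"y":-0.012,"z":-0.55,"rx":0,"ry":0,"rz":0,"jaw":0.3},{"x":0,"y":-0.012,"z":-0.6,"rx":0,"ry":0,"rz":0,"jaw":0.3}]'
python3 d.py 637.2 -13.8 140 0.034
```

```text
t: 11.28
eef_pos: [445.1, -67.3, 311.8]
tcp_rot: [3.141, -0.002, 0.029]
ft_force: [-0.3, -0.6, -1.6]
opening: 0.394
t 11.28 pos [445.1 -67.3 311.8] rot [ 3.141e+00 -2.000e-03  2.900e-02] F [-0.3 -0.6 -1.6] op 0.394
shift [ 1.291 -0.319  0.008] turn [ 0.001 -0.003 -0.006]
```

```bash
python3 -m pendant '[{"x":0.05,"y":-0.01,"z":0,"rx":0,"ry":0,"rz":0,"jaw":0.3},{"x":0.2,"y":-0.05,"z":0,"rx":0,"ry":0,"rz":0,"jaw":0.3},{"x":0.4,"y":-0.1,"z":0,"rx":0,"ry":0,"rz":0,"jaw":0.3},{"x":0.6,"y":-0.15,"z":0,"rx":0,"ry":0,"rz":0,"jaw":0.3},{"x":0.8,"y":-0.2,"z":0,"rx":0,"ry":0,"rz":0,"jaw":0.3}]'
python3 -m pendant '[{"x":0.2,"y":-0.05,"z":0,"rx":0,"ry":0,"rz":0,"jaw":0.3},{"x":0.38,"y":-0.09,"z":0,"rx":0,"ry":0,"rz":-0.006,"jaw":0.3},{"x":0.47,"y":-0.115,"z":0,"rx":0,"ry":0,"rz":-0.006,"jaw":0.3},{"x":0.49,"y":-0.119,"z":0,"rx":0,"ry":0,"rz":-0.006,"jaw":0.3},{"x":0.49,"y":-0.119,"z":0,"rx":0,"ry":0,"rz":-0.006,"jaw":0.3}]'
python3 d.py 637.2 -13.8 41 0.034
```

```text
t: 11.9
eef_pos: [565.6, -33.2, 309.2]
tcp_rot: [-3.141, 0.001, 0.03]
ft_force: [0.2, -0.8, -2.5]
opening: 0.393
t: 12.52
eef_pos: [636.8, -13.7, 310.0]
tcp_rot: [-3.142, 0.001, 0.034]
ft_force: [-0.1, -0.8, -2.0]
opening: 0.392
t 12.53 pos [636.8 -13.7 310. ] rot [-3.142e+00  1.000e-03  3.400e-02] F [-0.1 -0.8 -2. ] op 0.392
shift [0.003 0.    0.653] turn [-0.     0.001  0.   ]
```

```bash
python3 -m pendant '[{"x":0,"y":0,"z":0.1,"rx":0,"ry":0,"rz":0,"jaw":0.3},{"x":0,"y":0,"z":0.28,"rx":0,"ry":0,"rz":0,"jaw":0.3},{"x":0,"y":0,"z":0.46,"rx":0,"ry":0,"rz":0,"jaw":0.3},{"x":0,"y":0,"z":0.58,"rx":0,"ry":0,"rz":0,"jaw":0.3},{"x":0,"y":0,"z":0.63,"rx":0,"ry":0,"rz":0,"jaw":0.3},{"x":0,"y":0,"z":0.645,"rx":0,"ry":0,"rz":0,"jaw":0.3},{"x":0,"y":0,"z":0.655,"rx":0,"ry":0,"rz":0,"jaw":0.3},{"x":0,"y":0,"z":0.66,"rx":0,"ry":0,"rz":0,"jaw":0.3},{"x":0,"y":0,"z":0.66,"rx":0,"ry":0,"rz":0,"jaw":0.3}]'
```

```text
t: 13.65
eef_pos: [637.3, -13.6, 211.7]
tcp_rot: [3.141, -0.001, 0.034]
ft_force: [0.4, -0.2, -2.1]
opening: 0.393
```

No contact yet at 40.7 mm, so I'll ease down further.

```bash
python3 -m pendant '[{"x":0,"y":0,"z":0.005,"rx":0,"ry":0,"rz":0,"jaw":0.3},{"x":0,"y":0,"z":0.009,"rx":0,"ry":0,"rz":0,"jaw":0.3},{"x":0,"y":0,"z":0.009,"rx":0,"ry":0,"rz":0,"jaw":0.3}]'
```

```text
t: 14.02
eef_pos: [637.2, -13.6, 210.3]
tcp_rot: [3.141, -0.0, 0.034]
ft_force: [-2.1, 0.5, 2.6]
opening: 0.394
```

```bash
python3 -m pendant '[{"x":0,"y":0,"z":0.004,"rx":0,"ry":0,"rz":0,"jaw":0.3},{"x":0,"y":0,"z":0.007,"rx":0,"ry":0,"rz":0,"jaw":0.3},{"x":0,"y":0,"z":0.007,"rx":0,"ry":0,"rz":0,"jaw":0.3}]'
```

```text
t: 14.4
eef_pos: [637.2, -13.6, 210.2]
tcp_rot: [3.141, -0.001, 0.035]
ft_force: [-5.1, 1.3, 13.5]
opening: 0.39
```

Seated with almost no side force, so I'll release and lift.

```bash
python3 -m pendant '[{"x":0,"y":0,"z":-0.006,"rx":0,"ry":0,"rz":0,"jaw":0.3},{"x":0,"y":0,"z":-0.006,"rx":0,"ry":0,"rz":0,"jaw":0.42},{"x":0,"y":0,"z":-0.006,"rx":0,"ry":0,"rz":0,"jaw":0.5},{"x":0,"y":0,"z":-0.006,"rx":0,"ry":0,"rz":0,"jaw":0.65},{"x":0,"y":0,"z":-0.006,"rx":0,"ry":0,"rz":0,"jaw":0.65},{"x":0,"y":0,"z":-0.1,"rx":0,"ry":0,"rz":0,"jaw":0.65},{"x":0,"y":0,"z":-0.3,"rx":0,"ry":0,"rz":0,"jaw":0.65},{"x":0,"y":0,"z":-0.55,"rx":0,"ry":0,"rz":0,"jaw":0.65},{"x":0,"y":0,"z":-0.65,"rx":0,"ry":0,"rz":0,"jaw":0.65}]'
python3 d.py 443.9 16.2 130 0.03
python3 - <<'E'
from h import *
c=cam('scene');i=c['img'][130:330,180:420,::-1]
cv2.imwrite('pics/s5.png',cv2.resize(i,(720,600)))
E
```

```text
t: 15.52
eef_pos: [637.3, -13.6, 309.3]
tcp_rot: [3.141, -0.004, 0.034]
ft_force: [0.9, 0.9, -1.1]
opening: 0.649
t 15.53 pos [637.3 -13.6 309.3] rot [ 3.141 -0.004  0.034] F [ 0.9  0.9 -1.1] op 0.649
shift [-1.282 -0.243  0.051] turn [ 0.001 -0.004  0.006]
```

View pics/s5.png

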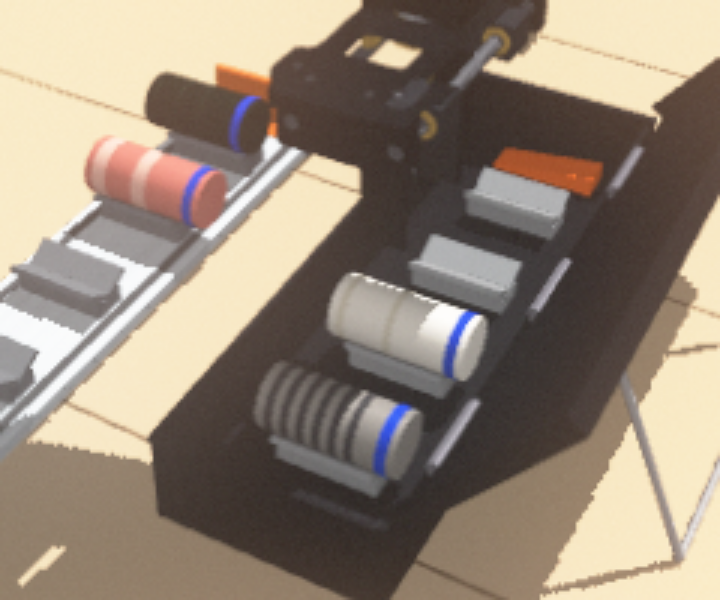

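The quartz at (405,325) and the gneiss at (340,425) are both seated. Next is the pegmatite.

```bash
python3 -m pendant '[{"x":-0.1,"y":-0.02,"z":0,"rx":0,"ry":0,"rz":0,"jaw":0.65},{"x":-0.35,"y":-0.06,"z":0,"rx":0,"ry":0,"rz":0,"jaw":0.65},{"x":-0.65,"y":-0.12,"z":0,"rx":0,"ry":0,"rz":0,"jaw":0.65},{"x":-0.9,"y":-0.17,"z":0,"rx":0,"ry":0,"rz":0,"jaw":0.65}]'
python3 -m pendant '[{"x":-0.2,"y":-0.04,"z":0,"rx":0,"ry":0,"rz":0,"jaw":0.65},{"x":-0.34,"y":-0.06,"z":0.02,"rx":0,"ry":0,"rz":0.006,"jaw":0.65},{"x":-0.382,"y":-0.073,"z":0.05,"rx":0,"ry":0,"rz":0.006,"jaw":0.65},{"x":-0.382,"y":-0.073,"z":0.05,"rx":0,"ry":0,"rz":0.006,"jaw":0.65}]'
python3 d.py 443.9 16.2 49 0.03
```

```text
t: 16.08
eef_pos: [499.6, 7.5, 305.7]
tcp_rot: [-3.141, 0.002, 0.034]
ft_force: [0.5, -0.3, 0.6]
opening: 0.648
t: 16.58
eef_pos: [444.1, 16.2, 298.5]
tcp_rot: [-3.142, 0.001, 0.03]
ft_force: [-0.0, -0.8, 0.0]
opening: 0.651
t 16.57 pos [444.1  16.2 298.5] rot [-3.142e+00  1.000e-03  3.000e-02] F [-0.  -0.8  0. ] op 0.651
shift [-0.001 -0.     0.524] turn [-0.     0.001 -0.   ]
```

```bash
python3 -m pendant '[{"x":0,"y":0,"z":0.12,"rx":0,"ry":0,"rz":0,"jaw":0.65},{"x":0,"y":0,"z":0.28,"rx":0,"ry":0,"rz":0,"jaw":0.65},{"x":0,"y":0,"z":0.42,"rx":0,"ry":0,"rz":0,"jaw":0.65},{"x":0,"y":0,"z":0.5,"rx":0,"ry":0,"rz":0,"jaw":0.65},{"x":0,"y":0,"z":0.525,"rx":0,"ry":0,"rz":0,"jaw":0.55},{"x":0,"y":0,"z":0.525,"rx":0,"ry":0,"rz":0,"jaw":0.45},{"x":0,"y":0,"z":0.525,"rx":0,"ry":0,"rz":0,"jaw":0.41},{"x":0,"y":0,"z":0.525,"rx":0,"ry":0,"rz":0,"jaw":0.3},{"x":0,"y":0,"z":0.525,"rx":0,"ry":0,"rz":0,"jaw":0.3},{"x":0,"y":0,"z":0.525,"rx":0,"ry":0,"rz":0,"jaw":0.3}]'
python3 -m pendant '[{"x":0,"y":0,"z":-0.03,"rx":0,"ry":0,"rz":0,"jaw":0.3},{"x":0,"y":0,"z":-0.1,"rx":0,"ry":0,"rz":0,"jaw":0.3},{"x":0,"y":0,"z":-0.25,"rx":0,"ry":0,"rz":0,"jaw":0.3},{"x":0,"y":0,"z":-0.42,"rx":0,"ry":0,"rz":0,"jaw":0.3},{"x":0,"y":0,"z":-0.55,"rx":0,"ry":0,"rz":0,"jaw":0.3},{"x":0,"y":0,"z":-0.6,"rx":0,"ry":0,"rz":0,"jaw":0.3}]'
python3 d.py 634.4 70.1 140 0.034
```

```text
t: 17.82
eef_pos: [443.9, 16.5, 220.8]
tcp_rot: [-3.142, -0.001, 0.03]
ft_force: [0.4, 5.4, 3.0]
opening: 0.392
t: 18.58
eef_pos: [443.7, 16.2, 311.7]
tcp_rot: [3.141, -0.002, 0.03]
ft_force: [-0.6, -0.9, -2.5]
opening: 0.391
t 18.57 pos [443.7  16.2 311.7] rot [ 3.141e+00 -2.000e-03  3.000e-02] F [-0.6 -0.9 -2.5] op 0.391
shift [ 1.282 -0.322  0.007] turn [ 0.001 -0.003 -0.005]
```

```bash
python3 -m pendant '[{"x":0.05,"y":-0.01,"z":0,"rx":0,"ry":0,"rz":0,"jaw":0.3},{"x":0.2,"y":-0.05,"z":0,"rx":0,"ry":0,"rz":0,"jaw":0.3},{"x":0.4,"y":-0.1,"z":0,"rx":0,"ry":0,"rz":0,"jaw":0.3},{"x":0.6,"y":-0.15,"z":0,"rx":0,"ry":0,"rz":0,"jaw":0.3},{"x":0.8,"y":-0.2,"z":0,"rx":0,"ry":0,"rz":0,"jaw":0.3}]'
python3 -m pendant '[{"x":0.2,"y":-0.05,"z":0,"rx":0,"ry":0,"rz":0,"jaw":0.3},{"x":0.38,"y":-0.09,"z":0,"rx":0,"ry":0,"rz":-0.005,"jaw":0.3},{"x":0.46,"y":-0.115,"z":0,"rx":0,"ry":0,"rz":-0.005,"jaw":0.3},{"x":0.482,"y":-0.122,"z":0,"rx":0,"ry":0,"rz":-0.005,"jaw":0.3},{"x":0.482,"y":-0.122,"z":0,"rx":0,"ry":0,"rz":-0.005,"jaw":0.3}]'
python3 d.py 634.4 70.1 41 0.034
```

```text
t: 19.2
eef_pos: [564.1, 50.2, 309.0]
tcp_rot: [3.142, 0.002, 0.03]
ft_force: [0.9, 0.0, -1.9]
opening: 0.392
t: 19.82
eef_pos: [634.1, 70.1, 309.9]
tcp_rot: [3.142, 0.001, 0.034]
ft_force: [-0.3, -0.3, -1.4]
opening: 0.397
t 19.82 pos [634.1  70.1 309.9] rot [3.142e+00 1.000e-03 3.400e-02] F [-0.3 -0.3 -1.4] op 0.397
shift [ 0.003 -0.     0.652] turn [ 0.     0.001 -0.001]
```

```bash
python3 -m pendant '[{"x":0,"y":0,"z":0.1,"rx":0,"ry":0,"rz":0,"jaw":0.3},{"x":0,"y":0,"z":0.28,"rx":0,"ry":0,"rz":0,"jaw":0.3},{"x":0,"y":0,"z":0.46,"rx":0,"ry":0,"rz":0,"jaw":0.3},{"x":0,"y":0,"z":0.58,"rx":0,"ry":0,"rz":0,"jaw":0.3},{"x":0,"y":0,"z":0.63,"rx":0,"ry":0,"rz":0,"jaw":0.3},{"x":0,"y":0,"z":0.645,"rx":0,"ry":0,"rz":0,"jaw":0.3},{"x":0,"y":0,"z":0.655,"rx":0,"ry":0,"rz":0,"jaw":0.3},{"x":0,"y":0,"z":0.662,"rx":0,"ry":0,"rz":0,"jaw":0.3},{"x":0,"y":0,"z":0.668,"rx":0,"ry":0,"rz":0,"jaw":0.3},{"x":0,"y":0,"z":0.668,"rx":0,"ry":0,"rz":0,"jaw":0.3}]'
```

```text
t: 21.08
eef_pos: [634.6, 70.2, 210.2]
tcp_rot: [3.142, -0.0, 0.034]
ft_force: [0.9, 1.3, -1.7]
opening: 0.392
```

```bash
python3 -m pendant '[{"x":0,"y":0,"z":0.004,"rx":0,"ry":0,"rz":0,"jaw":0.3},{"x":0,"y":0,"z":0.008,"rx":0,"ry":0,"rz":0,"jaw":0.3},{"x":0,"y":0,"z":0.008,"rx":0,"ry":0,"rz":0,"jaw":0.3}]'
```

```text
t: 21.45
eef_pos: [634.6, 70.2, 210.0]
tcp_rot: [3.141, -0.001, 0.034]
ft_force: [-3.7, 0.8, 9.9]
opening: 0.393
```

Seated, so I'll release and lift.

```bash
python3 -m pendant '[{"x":0,"y":0,"z":-0.005,"rx":0,"ry":0,"rz":0,"jaw":0.3},{"x":0,"y":0,"z":-0.005,"rx":0,"ry":0,"rz":0,"jaw":0.42},{"x":0,"y":0,"z":-0.005,"rx":0,"ry":0,"rz":0,"jaw":0.5},{"x":0,"y":0,"z":-0.005,"rx":0,"ry":0,"rz":0,"jaw":0.65},{"x":0,"y":0,"z":-0.005,"rx":0,"ry":0,"rz":0,"jaw":0.65},{"x":0,"y":0,"z":-0.1,"rx":0,"ry":0,"rz":0,"jaw":0.65},{"x":0,"y":0,"z":-0.3,"rx":0,"ry":0,"rz":0,"jaw":0.65},{"x":0,"y":0,"z":-0.55,"rx":0,"ry":0,"rz":0,"jaw":0.65},{"x":0,"y":0,"z":-0.65,"rx":0,"ry":0,"rz":0,"jaw":0.65}]'
python3 d.py 426.8 99.9 130 0.03
```

```text
t: 22.58
eef_pos: [634.7, 70.2, 309.2]
tcp_rot: [3.141, -0.004, 0.034]
ft_force: [0.3, -0.5, -0.4]
opening: 0.651
t 22.57 pos [634.7  70.2 309.2] rot [ 3.141 -0.004  0.034] F [ 0.3 -0.5 -0.4] op 0.651
shift [-1.379 -0.245  0.05 ] turn [ 0.    -0.005  0.005]
```

```bash
python3 -m pendant '[{"x":-0.1,"y":-0.02,"z":0,"rx":0,"ry":0,"rz":0,"jaw":0.65},{"x":-0.35,"y":-0.06,"z":0,"rx":0,"ry":0,"rz":0,"jaw":0.65},{"x":-0.65,"y":-0.12,"z":0,"rx":0,"ry":0,"rz":0,"jaw":0.65},{"x":-0.9,"y":-0.17,"z":0,"rx":0,"ry":0,"rz":0,"jaw":0.65}]'
python3 -m pendant '[{"x":-0.25,"y":-0.04,"z":0,"rx":0,"ry":0,"rz":0,"jaw":0.65},{"x":-0.42,"y":-0.07,"z":0.02,"rx":0,"ry":0,"rz":0.005,"jaw":0.65},{"x":-0.479,"y":-0.075,"z":0.05,"rx":0,"ry":0,"rz":0.005,"jaw":0.65},{"x":-0.479,"y":-0.075,"z":0.05,"rx":0,"ry":0,"rz":0.005,"jaw":0.65}]'
python3 d.py 426.8 99.9 49 0.03
python3 - <<'E'
from h import *
c=cam('scene');i=c['img'][60:330,60:420,::-1]
cv2.imwrite('pics/s6.png',cv2.resize(i,(800,600)))
E
```

```text
t: 23.08
eef_pos: [497.0, 91.3, 306.2]
tcp_rot: [3.141, 0.001, 0.034]
ft_force: [0.5, -0.3, -0.2]
opening: 0.647
t: 23.58
eef_pos: [426.9, 99.9, 298.6]
tcp_rot: [3.141, 0.0, 0.03]
ft_force: [-0.1, -0.2, -0.4]
opening: 0.654
t 23.57 pos [426.9  99.9 298.6] rot [3.141 0.    0.03 ] F [-0.1 -0.2 -0.4] op 0.654
shift [-0.001  0.     0.524] turn [ 0.  0. -0.]
```

View pics/s6.png

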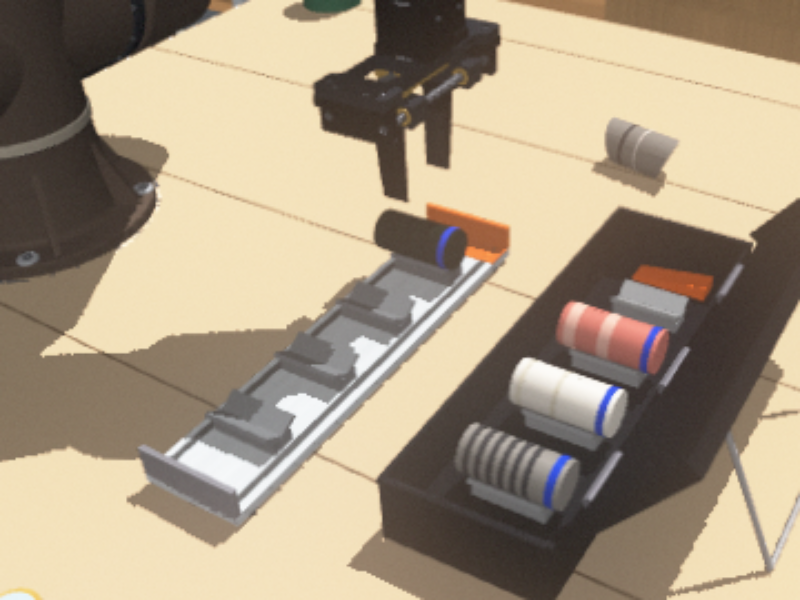

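Three specimens are seated in line, and the jaws are above the amphibolite at about (420,240).

```bash
python3 -m pendant '[{"x":0,"y":0,"z":0.12,"rx":0,"ry":0,"rz":0,"jaw":0.65},{"x":0,"y":0,"z":0.28,"rx":0,"ry":0,"rz":0,"jaw":0.65},{"x":0,"y":0,"z":0.42,"rx":0,"ry":0,"rz":0,"jaw":0.65},{"x":0,"y":0,"z":0.5,"rx":0,"ry":0,"rz":0,"jaw":0.65},{"x":0,"y":0,"z":0.525,"rx":0,"ry":0,"rz":0,"jaw":0.55},{"x":0,"y":0,"z":0.525,"rx":0,"ry":0,"rz":0,"jaw":0.45},{"x":0,"y":0,"z":0.525,"rx":0,"ry":0,"rz":0,"jaw":0.41},{"x":0,"y":0,"z":0.525,"rx":0,"ry":0,"rz":0,"jaw":0.3},{"x":0,"y":0,"z":0.525,"rx":0,"ry":0,"rz":0,"jaw":0.3},{"x":0,"y":0,"z":0.525,"rx":0,"ry":0,"rz":0,"jaw":0.3}]'
python3 -m pendant '[{"x":0,"y":0,"z":-0.03,"rx":0,"ry":0,"rz":0,"jaw":0.3},{"x":0,"y":0,"z":-0.1,"rx":0,"ry":0,"rz":0,"jaw":0.3},{"x":0,"y":0,"z":-0.25,"rx":0,"ry":0,"rz":0,"jaw":0.3},{"x":0,"y":0,"z":-0.42,"rx":0,"ry":0,"rz":0,"jaw":0.3},{"x":0,"y":0,"z":-0.55,"rx":0,"ry":0,"rz":0,"jaw":0.3},{"x":0,"y":0,"z":-0.6,"rx":0,"ry":0,"rz":0,"jaw":0.3}]'
python3 d.py 631.5 154.1 140 0.034
```

```text
t: 24.88
eef_pos: [426.7, 100.1, 220.5]
tcp_rot: [-3.142, -0.001, 0.03]
ft_force: [-0.8, 3.1, 6.1]
opening: 0.391
t: 25.62
eef_pos: [426.5, 99.9, 311.4]
tcp_rot: [3.142, -0.002, 0.03]
ft_force: [0.4, -0.3, -2.9]
opening: 0.396
t 25.62 pos [426.5  99.9 311.4] rot [ 3.142e+00 -2.000e-03  3.000e-02] F [ 0.4 -0.3 -2.9] op 0.396
shift [ 1.377 -0.321  0.005] turn [ 0.    -0.002 -0.006]
```

```bash
python3 -m pendant '[{"x":0.05,"y":-0.01,"z":0,"rx":0,"ry":0,"rz":0,"jaw":0.3},{"x":0.2,"y":-0.05,"z":0,"rx":0,"ry":0,"rz":0,"jaw":0.3},{"x":0.4,"y":-0.1,"z":0,"rx":0,"ry":0,"rz":0,"jaw":0.3},{"x":0.6,"y":-0.15,"z":0,"rx":0,"ry":0,"rz":0,"jaw":0.3},{"x":0.8,"y":-0.2,"z":0,"rx":0,"ry":0,"rz":0,"jaw":0.3}]'
python3 -m pendant '[{"x":0.2,"y":-0.05,"z":0,"rx":0,"ry":0,"rz":0,"jaw":0.3},{"x":0.42,"y":-0.09,"z":0,"rx":0,"ry":0,"rz":-0.006,"jaw":0.3},{"x":0.54,"y":-0.115,"z":0,"rx":0,"ry":0,"rz":-0.006,"jaw":0.3},{"x":0.577,"y":-0.121,"z":0,"rx":0,"ry":0,"rz":-0.006,"jaw":0.3},{"x":0.577,"y":-0.121,"z":0,"rx":0,"ry":0,"rz":-0.006,"jaw":0.3}]'
python3 d.py 631.5 154.1 41 0.034
```

```text
t: 26.25
eef_pos: [546.9, 133.9, 308.8]
tcp_rot: [3.141, 0.002, 0.03]
ft_force: [0.4, 0.2, -2.8]
opening: 0.397
t: 26.88
eef_pos: [631.5, 154.2, 309.1]
tcp_rot: [3.141, 0.002, 0.034]
ft_force: [-0.5, 0.5, -1.6]
opening: 0.396
t 26.88 pos [631.5 154.2 309.1] rot [3.141e+00 2.000e-03 3.400e-02] F [-0.5  0.5 -1.6] op 0.396
shift [0.001 0.    0.647] turn [0.    0.002 0.001]
```

```bash
python3 -m pendant '[{"x":0,"y":0,"z":0.1,"rx":0,"ry":0,"rz":0,"jaw":0.3},{"x":0,"y":0,"z":0.28,"rx":0,"ry":0,"rz":0,"jaw":0.3},{"x":0,"y":0,"z":0.46,"rx":0,"ry":0,"rz":0,"jaw":0.3},{"x":0,"y":0,"z":0.58,"rx":0,"ry":0,"rz":0,"jaw":0.3},{"x":0,"y":0,"z":0.63,"rx":0,"ry":0,"rz":0,"jaw":0.3},{"x":0,"y":0,"z":0.645,"rx":0,"ry":0,"rz":0,"jaw":0.3},{"x":0,"y":0,"z":0.655,"rx":0,"ry":0,"rz":0,"jaw":0.3},{"x":0,"y":0,"z":0.662,"rx":0,"ry":0,"rz":0,"jaw":0.3},{"x":0,"y":0,"z":0.668,"rx":0,"ry":0,"rz":0,"jaw":0.3},{"x":0,"y":0,"z":0.668,"rx":0,"ry":0,"rz":0,"jaw":0.3}]'
```

```text
t: 28.12
eef_pos: [631.6, 154.2, 210.0]
tcp_rot: [3.142, -0.0, 0.034]
ft_force: [-1.3, 0.8, -2.2]
opening: 0.393
```

```bash
python3 -m pendant '[{"x":0,"y":0,"z":0.004,"rx":0,"ry":0,"rz":0,"jaw":0.3},{"x":0,"y":0,"z":0.008,"rx":0,"ry":0,"rz":0,"jaw":0.3},{"x":0,"y":0,"z":0.008,"rx":0,"ry":0,"rz":0,"jaw":0.3}]'
```

```text
t: 28.5
eef_pos: [631.6, 154.3, 209.7]
tcp_rot: [-3.142, -0.001, 0.035]
ft_force: [-4.5, 0.5, 8.3]
opening: 0.394
```

Seated. I'll release, lift, and then move back towards the robot to clear the cameras' view.

```bash
python3 -m pendant '[{"x":0,"y":0,"z":-0.004,"rx":0,"ry":0,"rz":0,"jaw":0.3},{"x":0,"y":0,"z":-0.004,"rx":0,"ry":0,"rz":0,"jaw":0.42},{"x":0,"y":0,"z":-0.004,"rx":0,"ry":0,"rz":0,"jaw":0.5},{"x":0,"y":0,"z":-0.004,"rx":0,"ry":0,"rz":0,"jaw":0.65},{"x":0,"y":0,"z":-0.004,"rx":0,"ry":0,"rz":0,"jaw":0.65},{"x":0,"y":0,"z":-0.1,"rx":0,"ry":0,"rz":0,"jaw":0.65},{"x":0,"y":0,"z":-0.3,"rx":0,"ry":0,"rz":0,"jaw":0.65},{"x":0,"y":0,"z":-0.6,"rx":0,"ry":0,"rz":0,"jaw":0.65},{"x":0,"y":0,"z":-0.8,"rx":0,"ry":0,"rz":0,"jaw":0.65}]'
python3 -m pendant '[{"x":-0.2,"y":-0.1,"z":0,"rx":0,"ry":0,"rz":0,"jaw":0.65},{"x":-0.45,"y":-0.25,"z":0,"rx":0,"ry":0,"rz":0,"jaw":0.65},{"x":-0.7,"y":-0.5,"z":0,"rx":0,"ry":0,"rz":0,"jaw":0.65},{"x":-0.9,"y":-0.75,"z":0,"rx":0,"ry":0,"rz":0,"jaw":0.65},{"x":-1,"y":-1,"z":0,"rx":0,"ry":0,"rz":0,"jaw":0.65},{"x":-1,"y":-1,"z":0,"rx":0,"ry":0,"rz":0,"jaw":0.65}]'
python3 - <<'E'
from h import *
c=cam('top');i=c['img'][:,:,::-1]
cv2.imwrite('pics/t7.png',cv2.resize(i[105:200,135:380],(784,304),interpolation=cv2.INTER_CUBIC))
c=cam('scene');cv2.imwrite('pics/s7.png',cv2.resize(c['img'][60:330,120:420,::-1],(660,594)))
E
```

```text
t: 29.62
eef_pos: [631.6, 154.2, 331.8]
tcp_rot: [-3.141, -0.003, 0.034]
ft_force: [0.2, -0.1, 0.4]
opening: 0.646
t: 30.38
eef_pos: [475.4, 300.8, 329.7]
tcp_rot: [-3.141, -0.001, 0.038]
ft_force: [0.4, -0.2, 0.0]
opening: 0.65
```

View pics/t7.png

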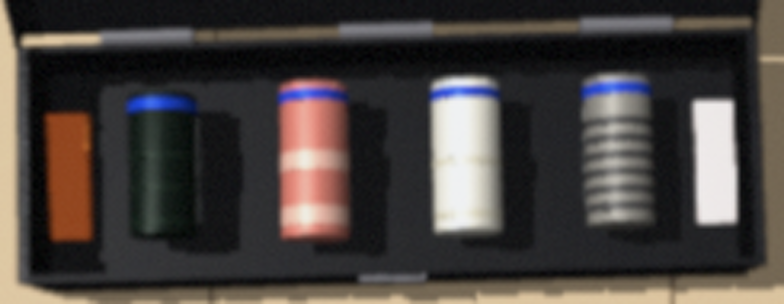

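View pics/s7.png

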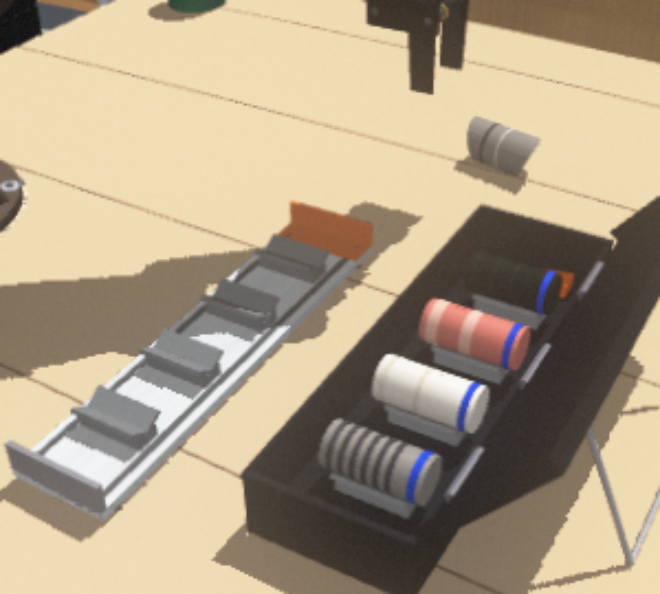

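All four are in order from the wedge with their rings away. One last numeric check against the box frame before I hand in.

```bash
python3 - <<'E'
from h import *
c=cam('top')
z=lambda u,v:(135+(u+.5)/3.2-.5,105+(v+.5)/3.2-.5)
w=ray(c,[(156.17,159.65)],9)[0];s=ray(c,[(358.1,155.34)],8)[0];ctr=(w+s)/2
ey=(w-s)[:2]/np.linalg.norm((w-s)[:2]);ex=np.array([ey[1],-ey[0]])
for n,l,r,t,b in(('amph',128,198,93,237),('peg',279,348,80,239),('qtz',432,502,75,233),('gne',582,655,73,226)):
    P=ray(c,[z((l+r)/2,t),z((l+r)/2,b)],42).mean(0)[:2]-ctr[:2];W=P+ctr[:2]-w[:2]
    print(n,'box x',(P@ex).round(1),'y',(P@ey).round(1),'wedge dist',np.hypot(*W).round(1))
st=env.state();print(st['t'],st['ft_force'],env.job_done())
E
```

```text
amph box x -0.4 y 124.8 wedge dist 59.3
peg box x 0.8 y 41.9 wedge dist 142.2
qtz box x 2.0 y -42.5 wedge dist 226.6
gne box x 2.7 y -125.9 wedge dist 310.0
the job is handed in; nothing more can be done
30.525 [-0.18331683  0.38839672 -0.58265373] None
```

All four specimens are in the core box, one to a bay, and I handed the job in at 30.5 s of the 88 s allowed. Counted from the wedge they are amphibolite, pegmatite, quartz and gneiss, which is the rack's order from its orange end. All the blue rings point away from the robot, and nothing was dropped.

My last camera check before handing in gave these positions, all within the limits:

| Specimen | Off centre along the groove (mm) | Distance to wedge (mm) | Nominal (mm) |
|---|---|---|---|
| Amphibolite | -0.4 | 59.3 | 58 |
| Pegmatite | 0.8 | 142.2 | 142 |
| Quartz | 2.0 | 226.6 | 226 |
| Gneiss | 2.7 | 310.0 | 310 |

The arm was clear of everything by then, with about 0 N on the wrist.

- **Side force:** my first y readings were 2–3 mm too low. That put about 24 N of side force on the wrist when I gripped the gneiss and 16 N on the quartz. The gneiss also touched one flank of its V until I shifted it. I corrected the later grasps and placings for this.
- **Refused calls:** the first two move calls were refused because they left out the turn values; nothing moved.

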